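# Slide the top test plate off its stack against the stop

## Task

Slide the top steel test plate sideways off its stack onto the ground rail where the stop bar stands, keeping it down on the faces rather than lifting it, and push it fully home and square against the stop with a steady push of about 10 N (never over 20 N) held for about a second. The plate must end flat on the rail without overhanging the rail's long edges, and let go. Do not shift the plates beneath it, and leave the load cell on the other rail and the things lying about where they are.

Things in the scene. Friction and masses are not known exactly. Their poses are not given: they have to be found in the camera images.
- fixture: Fixed grey base plate 100 x 340 x 12 mm on the bench; origin: centre of its underside, at bench height; y along its length. The stack stands at its middle. Two dark steel rails, 80 mm wide in x, reach from 44.5 to 165.5 mm either side of the middle; their flat tops are 28.5 mm above the bench, 1.5 mm below the underside of the stack's top plate. One rail carries the stop, the other a load cell.
- plate4: The plate to move, top of the stack: loose steel, 60 x 75 x 6 mm, 0.15 to 0.27 kg, held by friction only (ground steel on steel, 0.2 to 0.4); origin: centre of its underside, 30 mm above the bench at the start (its top at 36 mm; on the rail at 34.5 mm); y along its 75 mm length, within about 6 degrees of the fixture's y, its centre up to 6 mm off the fixture's middle.
- plate3: Loose steel plate of the same size right below the top one; origin at the centre of its underside, 24 mm above the bench. Must stay.
- plate2: Loose steel plate of the same size, third from the top; origin at the centre of its underside, 18 mm above the bench. Must stay.
- plate1: Loose steel plate of the same size, bottom of the stack; origin at the centre of its underside, 12 mm above the bench. Must stay.
- stop: Adjustable stop: two fixed grey cheeks (44 mm long in y) either side of one rail, 134 to 148 mm from the fixture's middle, on either side, axes as the fixture's; origin midway between them at the rail's top. Between them a rigid light metal bar, 80 x 16 x 12 mm, lies across the rail, clamped up to 5 mm off the origin in y either way: where is not measured, feel it. Seat the plate on its face to the stack.
- load_cell: A bystander, loose: a round steel load cell, 52 mm across, 30 mm high, standing on the rail without the stop; origin at the centre of its underside.
- flange: A bystander, loose: a round aluminium disc with a ring of holes and a dark hub, 72 mm across, 20 mm high, on the bench right of the fixture; origin at the centre of its underside.
- tape: A bystander, loose: a red pocket tape measure 70 x 65 x 38 mm on the bench left of the fixture; origin at the centre of its underside.
There are look-alikes about, which are no part of the job. What is shaped like the plate4 but blue or turquoise is not meant.

How it is judged:
By the outcome, as a careful person would: the job done as asked, in the order asked, and still so for the second after the job is handed in, with the robot touching nothing.
It also fails if it takes over 54 s, if anything falls off the work surface, if the arm or the gripper's body presses on something with over 40 N, if the wrist force passes 120 N, or if a joint passes its speed limit or range.

## Robot

A 6-joint arm with a two-finger parallel gripper is mounted at the origin on the work surface. World frame = base frame: x ahead of the robot, y to its left, z up, the work surface at z = 0. Lengths are in mm, angles in degrees, forces in N, time in s.
With the tool pointing down it reaches from about 350 to 850 mm from the base axis. Payload 8.1 kg.
Tool frame: the origin (TCP) lies between the finger pads; the fingertips stand 11 mm ahead of it and the grasp point (between the pads) lies 8 mm behind it; z points along the fingers, y is the line along which they close (so a half turn about z gives the same grasp; the last joint's range is limited). The gripper opens to 85 mm and grips with 20 to 120 N. Pads are 22 mm wide; open, the fingers measure 114 mm over their backs; the gripper's body (76 mm by 85 mm) begins 54 mm behind the grasp point. The pads swing forward as they close: fully open they stand 13 mm farther back than shut.
Start: joints at [71.024, 7.471, 85.268, -0, 87.261, -4.893], TCP at [145.977, 581.976, 217.392] pointing down, gripper open.
Joint ranges: [-169.43, 169.43], [-51.17, 129.36], [1.28, 143.12], [-76.62, 256.62], [0, 156.53], [-152.29, 152.29]. Speed limits (degrees/s): [136.94, 136.94, 159.86, 180, 180, 180].

## Interface

Orientations are given as [roll, pitch, yaw] about the fixed x, y, z axes, in that order (R = Rz(yaw) Ry(pitch) Rx(roll)).
In Python, from bench import r, snapshot, get_calibration gives the robot as it stands.
- The arm moves only by the tool step_arm, never from a script. Its argument "rows" is a list of rows, each a list of 2 entries, a list of its own where there are three numbers: the shift along the tool's x, y, z in mm, then the turn about the tool's z in degrees. In form: [[[tx, ty, tz], yaw], ...]. A call has 1 to 12 rows; each row is the pose to reach, as a shift and turn from the pose commanded when the call began, along the tool's axes at that moment; what a row does not reach only later rows make up. A row lasts 1/10 s, in which the tool goes at most 50 mm and 8.59 degrees, less where a joint would pass 70% of its speed; a pose out of reach is approached as far as the arm can. A call with a gripper value outside its range is refused whole. "fingers" is the opening, from 0 (shut) to 1 (fully open), set as the call begins (left out, the last holds). The fingers move at their own pace and stop on an object; "squeeze" is the grip in N (left out, the last holds). Time passes only in rows, so rows that repeat a pose let the fingers close. It gives the time, the measured TCP pose, the force, the opening and the grip force at its end, in the units of the state.
- r.sense(): the state, without advancing time (a new reading comes with each control period).
- snapshot(name): name is "scene" or "top"; returns the picture (400x640x3 uint8, blue, green, red); there is no depth.
- get_calibration(name): a dict with "fovy" (degrees; the focal length in pixels is half the picture's height over the tangent of half this angle, whatever the lens; pixels are square), "cx", "cy" (the principal point, pixels), "dist" ([k1, k2, p1, p2, k3] as OpenCV has them; the pictures are not rectified), "eye" and "orientation" of the camera in the world. Camera axes: x right, y up, looking along -z (the intrinsics and any distortion apply to the point x, -y, -z); pixel columns grow to the right and rows downward; lengths in mm; the calibration is good to about 2 mm. A picture is of the moment at which its call begins. get_calibration takes no time and is no camera call.
- r.hand_in(): hands the job in; it is judged then, once.
The state is a dict: "time": time; "joint_pos": joint angles; "qd": joint speeds; "joint_efforts": joint torques, N m; "tool_pos": TCP position; "tcp_rot": TCP orientation; "ft_force": force on the tool from outside, world axes, zero at the start; "wrist_torque": the same for the moment, N m; "finger_gap": finger opening in mm; "grip_force": force on a finger pad.
Only numpy, scipy, OpenCV 4.12 (cv2) and the standard library are available. Lean on these libraries where they do the work, as an engineer would, in place of code of your own. Each camera call takes 0.05 s, during which the arm holds its last target. There are 200 camera calls.

## Working session

There is one attempt and no reset: what is moved stays moved. The work goes in short steps, Python scripts to look and compute and a tool call to move; the robot and the scene stay as the last step left them, time stands still between calls to the robot, and variables do not carry over. Pictures are saved under pics/ and viewed, at most 10 in all, crops included, and the job is handed in when it is done.

Besides the shell and the picture viewer there is one more tool, called after "Emit:" as a command line: name --argument value ..., lists and objects as JSON in quotes. step_arm: Moves the arm, as the interface text tells. Its arguments: {"type":"object","properties":{"rows":{"type":"array"},"fingers":{"type":"number"},"squeeze":{"type":"number"}},"required":["rows"]}

```bash
ls; mkdir -p pics
python3 - <<'E'
from bench import r, snapshot, get_calibration
import cv2
for n in("scene","top"):
    cv2.imwrite(f"pics/{n}0.png",snapshot(n)); print(get_calibration(n))
print(r.sense())
E
```

```text
pics
{'fovy': 45.80012106813198, 'cx': 325.2801981435711, 'cy': 200.84300054654562, 'dist': array([0.03702629, 0.        , 0.        , 0.        , 0.        ]), 'eye': array([1225.22502849,  589.42155421,  725.6048835 ]), 'orientation': array([ 5.19590512e+01, -6.26569650e-02,  1.30893876e+02])}
{'fovy': 48.60519148207525, 'cx': 319.5257836637779, 'cy': 195.25046418621437, 'dist': array([-0.11165494,  0.        ,  0.        ,  0.        ,  0.        ]), 'eye': array([ 396.59549418,    2.00963367, 1349.92720823]), 'orientation': array([  6.29063311,   0.72066979, -89.91674738])}
{'time': 0.1, 'joint_pos': array([ 7.10236779e+01,  7.51181199e+00,  8.53257659e+01, -1.62854902e-03,
        8.72624706e+01, -4.89333594e+00]), 'qd': array([-0.00921925, -0.05286266, -0.18171951,  0.00148281,  0.06711291,
       -0.03032576]), 'joint_efforts': array([ 1.74145367e-03, -5.70949709e+01, -5.01946914e+01, -4.54207816e-05,
        8.07160861e-03, -1.03050684e-05]), 'tool_pos': array([145.80926626, 581.44948841, 216.41248902]), 'tcp_rot': array([-1.79900177e+02, -6.91362014e-03,  1.65917087e+02]), 'ft_force': array([ 0.35027592, -0.51002543,  0.16845127]), 'wrist_torque': array([ 0.03196034,  0.02705815, -0.00557954]), 'grip_force': 0.0, 'finger_gap': 85.18102899133535}
```

View pics/top0.png

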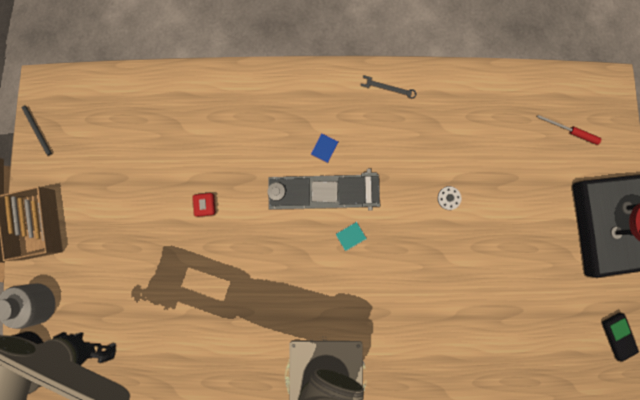

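View pics/scene0.png

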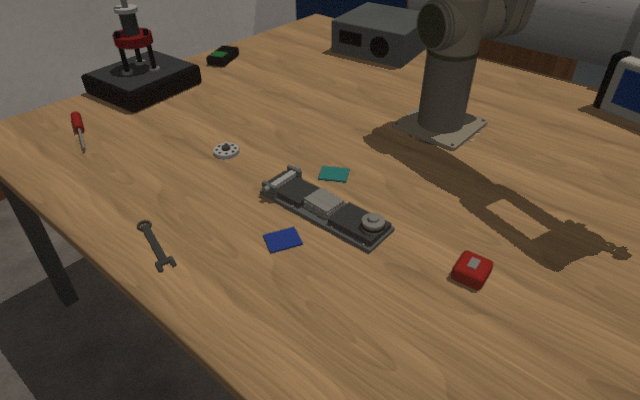

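The top view shows the fixture centred near (324,192), with the stop at (369,189) on the right and the load cell at (277,191). The plate sits in the middle. The scene view shows the same layout: stop at (285,180), plate at (324,203).

```bash
cat > h.py <<'E'
import numpy as np, cv2
from scipy.spatial.transform import Rotation as R
from bench import r, snapshot, get_calibration
def K(c):
    f=200/np.tan(np.radians(c['fovy']/2)); return np.array([[f,0,c['cx']],[0,f,c['cy']],[0,0,1.]])
def cast(n,px,z):
    c=get_calibration(n); p=cv2.undistortPoints(np.float64(px).reshape(-1,1,2),K(c),c['dist']).reshape(-1,2)
    d=np.c_[p[:,0],-p[:,1],-np.ones(len(p))]@R.from_euler('xyz',c['orientation'],degrees=True).as_matrix().T
    return c['eye']+d*((z-c['eye'][2])/d[:,2])[:,None]
def proj(n,X):
    c=get_calibration(n); p=(np.float64(X).reshape(-1,3)-c['eye'])@R.from_euler('xyz',c['orientation'],degrees=True).as_matrix()
    p=p*[1,-1,-1]; return cv2.projectPoints(p,np.zeros(3),np.zeros(3),K(c),c['dist'])[0].reshape(-1,2)
E
python3 - <<'E'
from h import *
a=cv2.imread('pics/top0.png')[160:222,260:388]; b=cv2.imread('pics/scene0.png')[160:255,255:400]
a=cv2.resize(a,None,fx=5.5,fy=5.5,interpolation=cv2.INTER_CUBIC); b=cv2.resize(b,(0,0),fx=5.5,fy=5.5,interpolation=cv2.INTER_CUBIC)[:255*2]
cv2.imwrite('pics/a.png',a);cv2.imwrite('pics/b.png',b)
g=cv2.cvtColor(cv2.imread('pics/top0.png'),cv2.COLOR_BGR2GRAY)
print(g[192,262:388]); print(g[170:215,324])
E
```

```text
[152 152 153 154 155 152 151 151 152 152 155 155 157 157 158 156 147 126
 144 152 152 149 111  63  71  80  80  79  79  79  82  80  80  80  81  80
  80  81  80  81  81  81  80  81  81  82  74  71 102 120 158 163 159 158
 159 159 159 159 159 158 159 159 159 159 159 159 159 159 159 159 160 159
 160 163 152  93  76  81  81  80  79  79  79  78  80  78  79  78  78  79
  78  78  78  78  78  78  78  78  79  77  78  76  74 116 189 198 197 200
 187 124  80  78  79  81  78  78  82 109 146 153 150 150 149 150 151 151]
[162 163 165 169 164 142 121 114 114 112 110 130 164 166 163 162 161 158
 156 157 160 160 159 158 158 159 161 160 159 160 162 154 118 111 116 117
 115 112 129 167 172 166 162 163 166]
```

View pics/a.png

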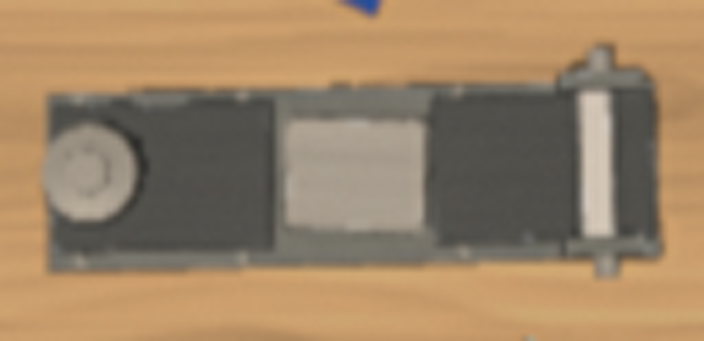

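View pics/b.png

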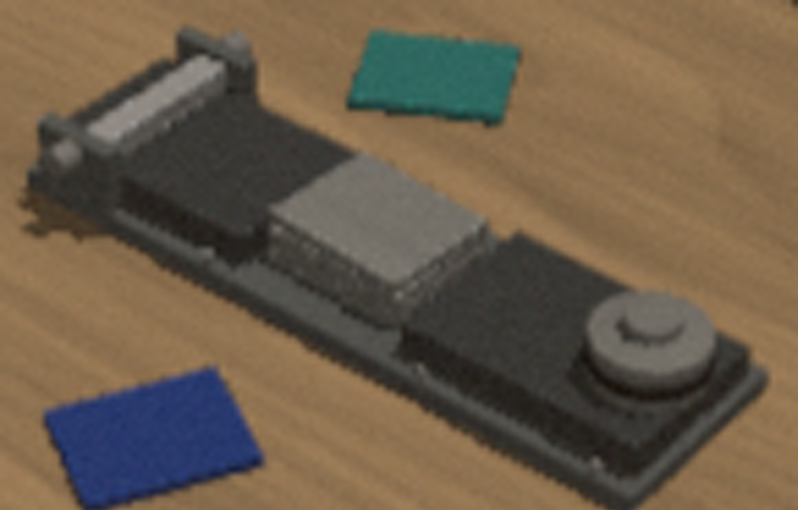

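Both crops show light-grey plate4 on the stack. The stop bar's face is at crop x≈580 (full-image ≈365 px), and the load cell is at the left end. Next I measure the fixture and plate.

Run:
```python
from h import *
im=cv2.imread('pics/top0.png'); g=cv2.cvtColor(im,cv2.COLOR_BGR2GRAY); s=cv2.cvtColor(im,cv2.COLOR_BGR2HSV)[...,1]
def rect(mask,n,z,lab):
    m=np.zeros_like(mask); m[150:225,255:395]=mask[150:225,255:395]
    cs=cv2.findContours(m,cv2.RETR_EXTERNAL,cv2.CHAIN_APPROX_NONE)[0]
    c=max(cs,key=cv2.contourArea); return c
# upsample for subpixel
U=8; big=cv2.resize(im[150:225,255:395],None,fx=U,fy=U,interpolation=cv2.INTER_CUBIC)
bg=cv2.cvtColor(big,cv2.COLOR_BGR2GRAY); bs=cv2.cvtColor(big,cv2.COLOR_BGR2HSV)[...,1]
def meas(mask,x0,x1,z,lab):
    m=np.zeros(mask.shape,np.uint8); a,b=int((x0-255)*U),int((x1-255)*U); m[:,a:b]=mask[:,a:b]*255
    m=cv2.morphologyEx(m,cv2.MORPH_OPEN,np.ones((17,17)))
    c=max(cv2.findContours(m,0,2)[0],key=cv2.contourArea).reshape(-1,2)
    px=(c+.5)/U-.5+[255,150]; X=cast('top',px,z)
    (cx,cy),(w,h),an=cv2.minAreaRect(X[:,:2].astype(np.float32)); print(lab,'c',round(cx,1),round(cy,1),'size',round(w,1),round(h,1),'ang',round(an,2))
    return X
grey=bs<75
meas(grey&(bg<185),265,362,12,'fixture part')
F=meas(grey&(bg<240),260,390,12,'fixture all'); print(F.min(0),F.max(0))
meas(grey&(bg>137),306,343,36,'plate4')
meas(grey&(bg>135),360,376,40.5,'bar')
meas(grey&(bg>118),264,290,58.5,'cell')
meas(grey&(bg<97),286,312,28.5,'railL'); meas(grey&(bg<97),338,366,28.5,'railR')
```

```text
fixture part c 555.4 34.1 size 99.1 288.5 ang 1.37
fixture all c 560.7 8.5 size 126.7 340.0 ang 1.25
[ 500.4650919  -162.42533034   12.        ] [627.04211541 178.48568433  12.        ]
plate4 c 553.3 6.2 size 75.2 60.2 ang 89.99
bar c 558.9 -125.5 size 80.3 17.2 ang 0.16
cell c 551.6 147.9 size 50.0 48.8 ang 0.02
railL c 554.7 84.6 size 85.8 73.0 ang 0.57
railR c 558.5 -76.0 size 86.5 82.0 ang 0.58
```

Emit:
step_arm --rows '[[[-10,-8,0],1],[[-35,-27,0],5],[[-75,-58,0],11],[[-120,-93,0],18],[[-165,-127,0],25],[[-210,-162,0],31],[[-255,-197,0],38],[[-300,-231,0],44],[[-345,-266,0],51],[[-390,-301,0],57],[[-435,-336,0],63],[[-470,-363,0],69]]' --fingers 0.35

```text
time: 1.3
tool_pos: [483.4, 151.9, 217.4]
tcp_rot: [180.0, 0.0, 96.6]
ft_force: [1.2, -0.1, 0.6]
finger_gap: 29.8
grip_force: 0.0
```

Emit:
step_arm --rows '[[[-22,14,0],2.5],[[-42,26,5],4.5],[[-52.8,32.4,15],5.6],[[-52.8,32.4,40],5.6],[[-52.8,32.4,70],5.6],[[-52.8,32.4,100],5.6],[[-52.8,32.4,120],5.6],[[-52.8,32.4,135],5.6],[[-52.8,32.4,143],5.6],[[-52.8,32.4,147],5.6],[[-52.8,32.4,147],5.6],[[-52.8,32.4,147],5.6]]'

```text
time: 2.5
tool_pos: [522.2, 106.2, 71.5]
tcp_rot: [179.9, -0.0, 91.3]
ft_force: [-0.1, 0.8, 0.4]
finger_gap: 30.0
grip_force: 0.0
```

Run:
```python
from h import *
s=r.sense(); print(s['tool_pos'],s['tcp_rot'],s['ft_force'])
a=snapshot('top')[160:222,260:388]; b=snapshot('scene')[130:255,255:400]
a=cv2.resize(a,(580,281),interpolation=cv2.INTER_CUBIC); b=cv2.resize(b,(0,0),fx=4,fy=4,interpolation=cv2.INTER_CUBIC)[:319]
b=cv2.resize(snapshot('scene')[130:255,255:400],(348,300),interpolation=cv2.INTER_CUBIC)
o=np.zeros((600,580,3),np.uint8); o[:281]=a; o[295:595,:348]=b; cv2.imwrite('pics/c.png',o)
```

```text
[522.15890815 106.17517999  71.47428342] [ 1.79902388e+02 -7.10491783e-03  9.13224856e+01] [-0.1434817   0.82732351  0.38392471]
```

View pics/c.png

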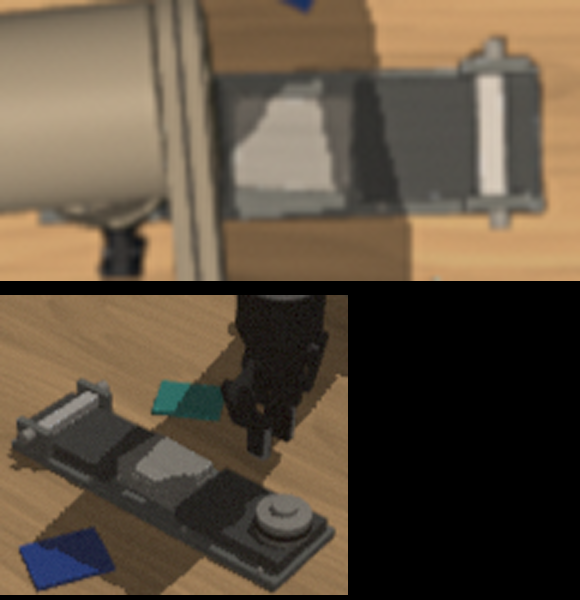

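The arm stopped short because the row speed was capped. The fingers are above the near side of the rail, between the cell at about (285,515) and the stack, and they touch nothing. I'll correct sideways and then go down gently.

Emit:
step_arm --rows '[[[-8,6,0],0],[[-22,16,0],0],[[-34,25,0],0],[[-39.7,29.1,2],0],[[-39.7,29.1,10],0],[[-39.7,29.1,18],0],[[-39.7,29.1,23],0],[[-39.7,29.1,25],0],[[-39.7,29.1,25],0],[[-39.7,29.1,25],0]]'

```text
time: 3.65
tool_pos: [551.4, 67.3, 45.6]
tcp_rot: [180.0, -0.0, 91.3]
ft_force: [0.9, 0.7, -0.1]
finger_gap: 29.8
grip_force: 0.0
```

```bash
python3 -c "
from h import *
s=r.sense(); print(s['tool_pos'],s['tcp_rot'],s['ft_force'])"
```

```text
[551.39710141  67.31027039  45.5803907 ] [ 1.79986702e+02 -1.03983691e-03  9.13416817e+01] [ 0.90292411  0.66172222 -0.07354043]
```

Emit:
step_arm --rows '[[[0,0,1],0],[[0,0,2],0],[[0,0,3],0],[[0,0,4],0],[[0,0,4.5],0],[[0,0,4.5],0]]'

```text
time: 4.25
tool_pos: [551.3, 67.0, 40.8]
tcp_rot: [-180.0, 0.0, 91.3]
ft_force: [0.6, -0.3, 0.1]
finger_gap: 29.7
grip_force: 0.0
```

Emit:
step_arm --rows '[[[0,0,0.5],0],[[0,0,1],0],[[0,0,1],0]]'

```text
time: 4.55
tool_pos: [551.3, 67.0, 39.8]
tcp_rot: [-180.0, 0.0, 91.3]
ft_force: [-0.3, 0.5, -0.1]
finger_gap: 29.7
grip_force: 0.0
```

Emit:
step_arm --rows '[[[0,0,0.5],0],[[0,0,0.5],0]]'

```text
time: 4.75
tool_pos: [551.3, 67.0, 39.3]
tcp_rot: [-180.0, 0.0, 91.3]
ft_force: [-0.2, -0.6, -0.3]
finger_gap: 30.0
grip_force: 0.0
```

Emit:
step_arm --rows '[[[0,0,0.5],0],[[0,0,0.5],0]]'

```text
time: 4.95
tool_pos: [551.3, 67.0, 38.8]
tcp_rot: [-180.0, -0.0, 91.3]
ft_force: [0.1, -0.1, 0.5]
finger_gap: 29.8
grip_force: 0.0
```

Emit:
step_arm --rows '[[[0,0,0.5],0],[[0,0,0.5],0]]'

```text
time: 5.15
tool_pos: [551.3, 67.0, 38.3]
tcp_rot: [-180.0, -0.0, 91.3]
ft_force: [-0.3, 0.3, 0.7]
finger_gap: 30.0
grip_force: 0.0
```

Emit:
step_arm --rows '[[[0,0,0.5],0],[[0,0,0.5],0]]'

```text
time: 5.35
tool_pos: [551.3, 67.0, 37.8]
tcp_rot: [-180.0, 0.0, 91.3]
ft_force: [1.1, 1.3, -0.4]
finger_gap: 29.7
grip_force: 0.0
```

Emit:
step_arm --rows '[[[0,0,0.5],0],[[0,0,0.5],0]]'

```text
time: 5.55
tool_pos: [551.3, 67.0, 37.3]
tcp_rot: [-180.0, 0.0, 91.3]
ft_force: [0.2, 0.5, 0.4]
finger_gap: 30.0
grip_force: 0.0
```

Emit:
step_arm --rows '[[[0,0,0.4],0],[[0,0,0.4],0]]'

```text
time: 5.75
tool_pos: [551.3, 67.0, 36.9]
tcp_rot: [-180.0, 0.0, 91.3]
ft_force: [0.2, -0.7, 0.1]
finger_gap: 30.1
grip_force: 0.0
```

Emit:
step_arm --rows '[[[0,0,0.4],0],[[0,0,0.4],0]]'

```text
time: 5.95
tool_pos: [551.3, 67.0, 36.5]
tcp_rot: [-180.0, 0.0, 91.3]
ft_force: [-0.0, 0.1, 0.1]
finger_gap: 29.7
grip_force: 0.0
```

Emit:
step_arm --rows '[[[0,0,0.4],0],[[0,0,0.4],0]]'

```text
time: 6.15
tool_pos: [551.4, 67.0, 36.1]
tcp_rot: [-180.0, 0.0, 91.3]
ft_force: [0.0, 0.0, -0.7]
finger_gap: 30.0
grip_force: 0.0
```

Emit:
step_arm --rows '[[[0,0,0.4],0],[[0,0,0.4],0]]'

```text
time: 6.35
tool_pos: [551.3, 67.0, 35.7]
tcp_rot: [-180.0, -0.0, 91.3]
ft_force: [-0.2, 0.1, 0.4]
finger_gap: 30.0
grip_force: 0.0
```

Emit:
step_arm --rows '[[[0,0,0.4],0],[[0,0,0.4],0]]'

```text
time: 6.55
tool_pos: [551.3, 67.0, 35.3]
tcp_rot: [-180.0, 0.0, 91.3]
ft_force: [0.2, 0.4, -0.2]
finger_gap: 30.2
grip_force: 0.0
```

Emit:
step_arm --rows '[[[0,0,0.4],0],[[0,0,0.4],0]]'

```text
time: 6.75
tool_pos: [551.3, 67.0, 34.9]
tcp_rot: [-180.0, -0.0, 91.3]
ft_force: [-0.3, 1.1, -0.1]
finger_gap: 30.3
grip_force: 0.0
```

Emit:
step_arm --rows '[[[0,0,0.4],0],[[0,0,0.4],0]]'

```text
time: 6.95
tool_pos: [551.3, 67.0, 34.5]
tcp_rot: [-180.0, 0.0, 91.3]
ft_force: [0.3, 0.0, 0.1]
finger_gap: 30.2
grip_force: 0.0
```

Emit:
step_arm --rows '[[[0,0,0.4],0],[[0,0,0.4],0]]'

```text
time: 7.15
tool_pos: [551.3, 67.0, 34.2]
tcp_rot: [-180.0, -0.0, 91.3]
ft_force: [0.3, 0.1, 0.2]
finger_gap: 29.8
grip_force: 0.0
```

Emit:
step_arm --rows '[[[0,0,0.4],0],[[0,0,0.4],0]]'

```text
time: 7.35
tool_pos: [551.3, 67.0, 33.7]
tcp_rot: [-180.0, -0.0, 91.3]
ft_force: [0.5, 1.0, 0.1]
finger_gap: 30.0
grip_force: 0.0
```

Emit:
step_arm --rows '[[[0,0,0.4],0],[[0,0,0.4],0]]'

```text
time: 7.55
tool_pos: [551.3, 67.0, 33.3]
tcp_rot: [-180.0, 0.0, 91.3]
ft_force: [0.1, 0.4, -0.0]
finger_gap: 29.6
grip_force: 0.0
```

Emit:
step_arm --rows '[[[0,0,0.4],0],[[0,0,0.4],0]]'

```text
time: 7.75
tool_pos: [551.3, 67.1, 32.9]
tcp_rot: [-180.0, -0.0, 91.3]
ft_force: [0.1, -0.8, 0.5]
finger_gap: 30.1
grip_force: 0.0
```

Emit:
step_arm --rows '[[[0,0,0.4],0],[[0,0,0.4],0]]'

```text
time: 7.95
tool_pos: [551.3, 67.0, 32.5]
tcp_rot: [-180.0, -0.0, 91.3]
ft_force: [-1.3, 1.6, -0.7]
finger_gap: 30.0
grip_force: 0.0
```

Emit:
step_arm --rows '[[[0,0,0.4],0],[[0,0,0.4],0]]'

```text
time: 8.15
tool_pos: [551.3, 67.0, 32.2]
tcp_rot: [-180.0, 0.0, 91.3]
ft_force: [-0.1, 0.3, -0.2]
finger_gap: 30.0
grip_force: 0.0
```

Run:
```python
from h import *
b=snapshot('scene')[150:250,290:400]
cv2.imwrite('pics/d.png',cv2.resize(b,(660,600),interpolation=cv2.INTER_CUBIC))
print(proj('scene',[[551.4,67,28.5],[551.4,67,0],[551,67,60]])-[290,150])
```

```text
[[54.84381686 61.35561049]
 [54.52406699 70.70042675]
 [55.32031252 50.59330469]]
```

View pics/d.png

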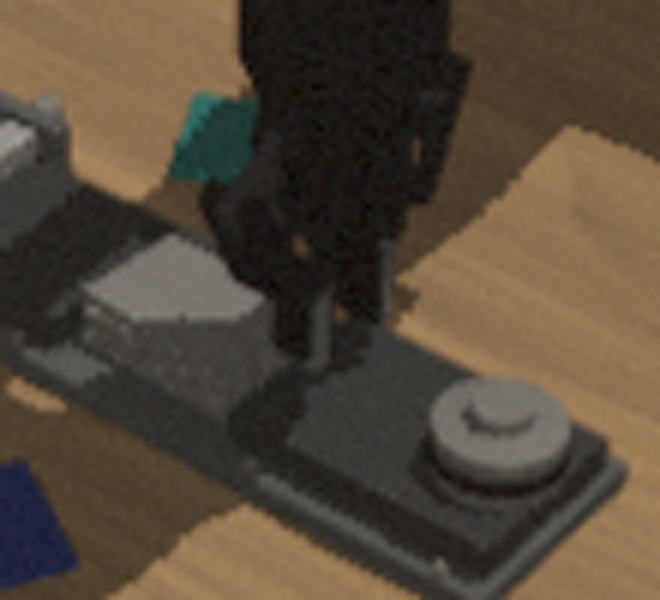

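The near fingertip's lower edge shows at about (315,365), over the rail with no contact visible. I'll check its height.

Run:
```python
from h import *
for z in (28.5,32,36,40):
  print(z,((proj('scene',[[551.4+15,67+11,z],[551.4+15,67-11,z],[551.4+29.5,67+11,z],[551.4+29.5,67-11,z]])-[290,150])*6).round())
```

```text
28.5 [[327. 399.]
 [282. 375.]
 [303. 417.]
 [258. 393.]]
32 [[327. 392.]
 [283. 368.]
 [303. 410.]
 [258. 386.]]
36 [[327. 384.]
 [283. 360.]
 [303. 402.]
 [258. 378.]]
40 [[327. 376.]
 [283. 352.]
 [303. 394.]
 [259. 370.]]
```

Emit:
step_arm --rows '[[[0,0,0.5],0],[[0,0,1],0]]'

```text
time: 8.4
tool_pos: [551.4, 67.0, 31.2]
tcp_rot: [180.0, 0.0, 91.3]
ft_force: [-0.5, -0.5, -0.0]
finger_gap: 29.9
grip_force: 0.0
```

Emit:
step_arm --rows '[[[0,0,0.5],0],[[0,0,1],0]]'

```text
time: 8.6
tool_pos: [551.4, 67.0, 30.1]
tcp_rot: [-180.0, 0.0, 91.3]
ft_force: [0.2, 0.2, -0.9]
finger_gap: 29.9
grip_force: 0.0
```

Emit:
step_arm --rows '[[[0,0,0.5],0],[[0,0,1],0]]'

```text
time: 8.8
tool_pos: [551.4, 67.0, 29.1]
tcp_rot: [180.0, 0.0, 91.3]
ft_force: [-0.8, 0.4, 0.3]
finger_gap: 30.2
grip_force: 0.0
```

Emit:
step_arm --rows '[[[0,0,0.5],0],[[0,0,1],0]]'

```text
time: 9.0
tool_pos: [551.4, 67.0, 28.2]
tcp_rot: [-180.0, -0.0, 91.3]
ft_force: [0.1, 0.8, -0.1]
finger_gap: 29.9
grip_force: 0.0
```

Emit:
step_arm --rows '[[[0,0,0.5],0],[[0,0,0.7],0]]'

```text
time: 9.2
tool_pos: [551.3, 67.0, 27.4]
tcp_rot: [-180.0, 0.0, 91.3]
ft_force: [-0.4, 0.4, -0.4]
finger_gap: 30.2
grip_force: 0.0
```

Emit:
step_arm --rows '[[[0,0,0.5],0],[[0,0,0.8],0]]'

```text
time: 9.4
tool_pos: [551.4, 67.0, 26.6]
tcp_rot: [-180.0, 0.0, 91.3]
ft_force: [-0.2, 0.8, 0.0]
finger_gap: 29.7
grip_force: 0.0
```

Emit:
step_arm --rows '[[[0,0,0.5],0],[[0,0,0.8],0]]'

```text
time: 9.6
tool_pos: [551.4, 67.0, 25.9]
tcp_rot: [-180.0, 0.0, 91.3]
ft_force: [0.1, -0.2, 0.4]
finger_gap: 30.2
grip_force: 0.0
```

Run:
```python
from h import *
s=r.sense(); print(s['tool_pos'],s['ft_force'],s['joint_pos'])
b=snapshot('scene')[180:230,310:370]
cv2.imwrite('pics/e.png',cv2.resize(b,(720,600),interpolation=cv2.INTER_CUBIC))
```

```text
[551.35210527  67.00234526  25.85571634] [ 0.11696918 -0.18557695  0.42209237] [ 1.64085277e+00  1.08498324e+01  1.02518277e+02 -2.10111787e-03
  6.66330970e+01  3.27874638e-01]
```

View pics/e.png

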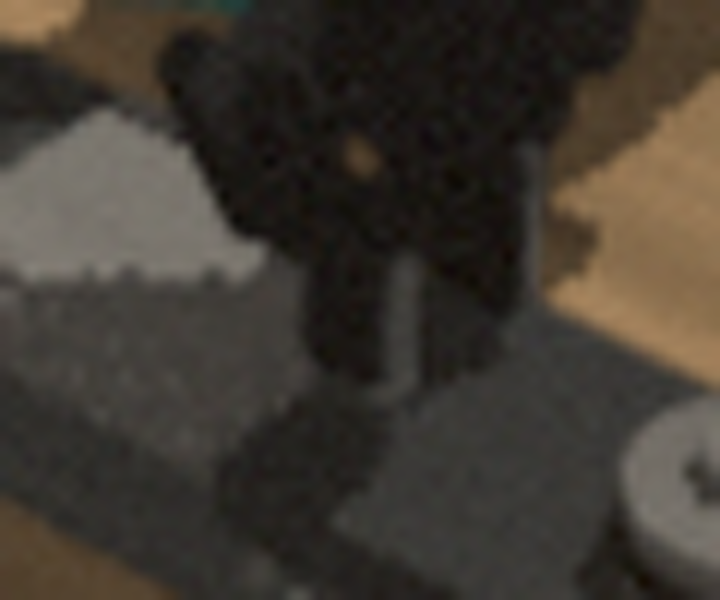

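The tip still looks roughly 10 mm above the rail, so I'll keep feeling downward.

Emit:
step_arm --rows '[[[0,0,0.5],0],[[0,0,1],0]]'

```text
time: 9.85
tool_pos: [551.4, 67.0, 24.9]
tcp_rot: [180.0, -0.0, 91.3]
ft_force: [-0.3, -0.3, -0.4]
finger_gap: 29.7
grip_force: 0.0
```

Emit:
step_arm --rows '[[[0,0,0.5],0],[[0,0,1],0]]'

```text
time: 10.05
tool_pos: [551.3, 67.0, 23.8]
tcp_rot: [-180.0, 0.0, 91.3]
ft_force: [-0.5, -0.3, -0.4]
finger_gap: 29.7
grip_force: 0.0
```

Emit:
step_arm --rows '[[[0,0,0.5],0],[[0,0,1],0]]'

```text
time: 10.25
tool_pos: [551.4, 67.0, 22.8]
tcp_rot: [-180.0, 0.0, 91.3]
ft_force: [-0.5, 0.4, -0.2]
finger_gap: 30.0
grip_force: 0.0
```

Emit:
step_arm --rows '[[[0,0,0.5],0],[[0,0,1],0]]'

```text
time: 10.45
tool_pos: [551.4, 67.0, 21.9]
tcp_rot: [180.0, 0.0, 91.3]
ft_force: [0.8, 0.6, -0.1]
finger_gap: 30.0
grip_force: 0.0
```

Emit:
step_arm --rows '[[[0,0,0.5],0],[[0,0,1],0]]'

```text
time: 10.65
tool_pos: [551.4, 67.0, 20.8]
tcp_rot: [-180.0, 0.0, 91.3]
ft_force: [-0.3, 0.8, 0.8]
finger_gap: 29.6
grip_force: 0.0
```

Emit:
step_arm --rows '[[[0,0,0.5],0],[[0,0,1],0]]'

```text
time: 10.85
tool_pos: [551.4, 67.0, 19.9]
tcp_rot: [180.0, 0.0, 91.3]
ft_force: [0.4, 0.5, 0.8]
finger_gap: 30.1
grip_force: 0.0
```

Emit:
step_arm --rows '[[[0,0,0.4],0],[[0,0,0.7],0]]'

```text
time: 11.05
tool_pos: [551.3, 67.0, 19.1]
tcp_rot: [-180.0, 0.0, 91.3]
ft_force: [-0.3, -0.6, 0.8]
finger_gap: 30.0
grip_force: 0.0
```

Emit:
step_arm --rows '[[[0,0,0.4],0],[[0,0,0.7],0]]'

```text
time: 11.25
tool_pos: [551.3, 67.0, 18.4]
tcp_rot: [-180.0, 0.0, 91.3]
ft_force: [-0.4, -0.1, -0.2]
finger_gap: 30.5
grip_force: 0.0
```

Emit:
step_arm --rows '[[[0,0,0.4],0],[[0,0,0.7],0]]'

```text
time: 11.45
tool_pos: [551.3, 67.0, 17.7]
tcp_rot: [-180.0, 0.0, 91.3]
ft_force: [-1.0, -0.3, -0.1]
finger_gap: 30.3
grip_force: 0.0
```

Run:
```python
from h import *
s=r.sense(); print(s['tool_pos'],s['ft_force'],s['joint_efforts'])
b=snapshot('scene')[180:230,310:370]
cv2.imwrite('pics/f.png',cv2.resize(b,(720,600),interpolation=cv2.INTER_CUBIC))
```

```text
[551.33120646  67.03986168  17.73945849] [-1.01559659 -0.27714633 -0.13679206] [-4.23705997e-04 -5.42099118e+01 -4.36842835e+01 -1.83635889e-04
  8.01472866e-03 -6.68476559e-05]
```

View pics/f.png

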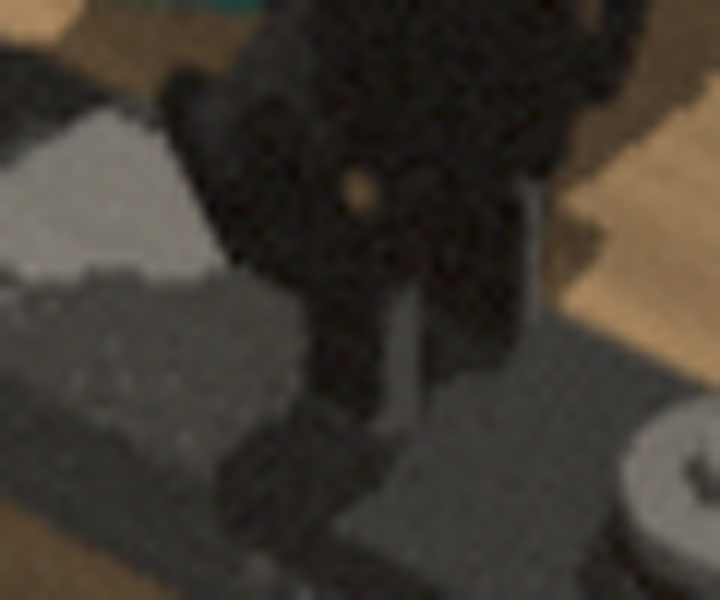

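The pad's lower edge is now at about (415,430) in the crop, which puts it at z≈31. Contact should be close, so I'm using finer steps.

Emit:
step_arm --rows '[[[0,0,0.3],0],[[0,0,0.5],0]]'

```text
time: 11.7
tool_pos: [551.4, 67.0, 17.3]
tcp_rot: [180.0, 0.0, 91.3]
ft_force: [-0.3, 1.0, -0.1]
finger_gap: 29.9
grip_force: 0.0
```

Emit:
step_arm --rows '[[[0,0,0.3],0],[[0,0,0.5],0]]'

```text
time: 11.9
tool_pos: [551.3, 67.0, 16.8]
tcp_rot: [-180.0, -0.0, 91.3]
ft_force: [0.2, 0.0, -0.0]
finger_gap: 30.0
grip_force: 0.0
```

Emit:
step_arm --rows '[[[0,0,0.3],0],[[0,0,0.5],0]]'

```text
time: 12.1
tool_pos: [551.3, 67.0, 16.2]
tcp_rot: [-180.0, 0.0, 91.3]
ft_force: [-0.1, -0.6, -0.1]
finger_gap: 29.8
grip_force: 0.0
```

Emit:
step_arm --rows '[[[0,0,0.3],0],[[0,0,0.5],0]]'

```text
time: 12.3
tool_pos: [551.3, 67.0, 15.8]
tcp_rot: [-180.0, 0.0, 91.3]
ft_force: [-0.1, -0.1, -0.1]
finger_gap: 30.0
grip_force: 0.0
```

Emit:
step_arm --rows '[[[0,0,0.3],0],[[0,0,0.5],0]]'

```text
time: 12.5
tool_pos: [551.4, 67.0, 15.3]
tcp_rot: [-180.0, 0.0, 91.3]
ft_force: [-0.3, -0.3, -0.6]
finger_gap: 29.8
grip_force: 0.0
```

Emit:
step_arm --rows '[[[0,0,0.3],0],[[0,0,0.5],0]]'

```text
time: 12.7
tool_pos: [551.3, 67.0, 14.8]
tcp_rot: [-180.0, -0.0, 91.3]
ft_force: [-0.4, -0.6, -0.1]
finger_gap: 29.9
grip_force: 0.0
```

Emit:
step_arm --rows '[[[0,0,0.3],0],[[0,0,0.5],0]]'

```text
time: 12.9
tool_pos: [551.4, 67.0, 14.3]
tcp_rot: [-180.0, 0.0, 91.3]
ft_force: [0.4, -0.1, -0.3]
finger_gap: 29.9
grip_force: 0.0
```

Emit:
step_arm --rows '[[[0,0,0.3],0],[[0,0,0.5],0]]'

```text
time: 13.1
tool_pos: [551.4, 67.1, 14.2]
tcp_rot: [-180.0, 0.0, 91.3]
ft_force: [-3.3, -0.9, 6.7]
finger_gap: 30.1
grip_force: 3.4
```

Emit:
step_arm --rows '[[[0,0,0.3],0],[[0,0,0.5],0]]'

```text
time: 13.3
tool_pos: [551.5, 67.0, 14.2]
tcp_rot: [-180.0, 0.0, 91.3]
ft_force: [-5.8, 0.5, 10.9]
finger_gap: 30.0
grip_force: 5.7
```

Run:
```python
from h import *
s=r.sense(); print(s['tool_pos'],s['ft_force'],s['joint_efforts'],s['joint_pos'])
b=snapshot('scene')[180:230,310:370]
cv2.imwrite('pics/g.png',cv2.resize(b,(720,600),interpolation=cv2.INTER_CUBIC))
```

```text
[551.45407705  67.03977605  14.20481551] [-5.75697851  0.49620009 10.90109364] [-1.70180448e-01 -4.97127199e+01 -4.18895566e+01  7.27267005e-02
 -2.13839203e+00 -3.17109225e-03] [ 1.64501469e+00  1.18319049e+01  1.02777012e+02 -3.06744081e-03
  6.53930712e+01  3.26488371e-01]
```

View pics/g.png

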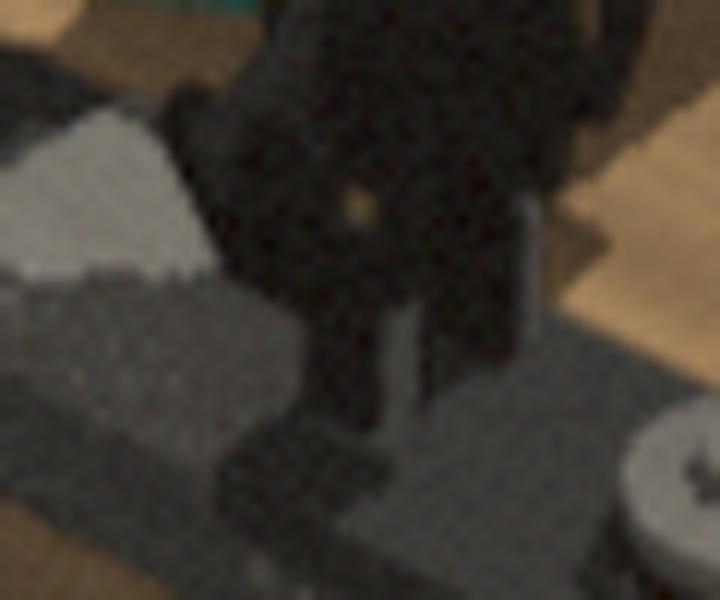

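Emit:
step_arm --rows '[[[0,0,-2],0],[[0,0,-4.1],0],[[0,0,-4.1],0],[[-2,0,-4.1],0],[[-4,0,-4.1],0],[[-6,0,-4.1],0],[[-7,0,-4.1],0],[[-7,0,-4.1],0]]'

```text
time: 14.15
tool_pos: [551.5, 59.8, 17.3]
tcp_rot: [-180.0, 0.0, 91.3]
ft_force: [-0.6, 0.1, 0.6]
finger_gap: 29.9
grip_force: 0.0
```

Emit:
step_arm --rows '[[[-1,0,0],0],[[-2,0,0],0],[[-3,0,0],0],[[-4,0,0],0],[[-5,0,0],0],[[-6,0,0],0],[[-7,0,0],0],[[-8,0,0],0]]'

```text
time: 14.95
tool_pos: [551.7, 52.0, 17.4]
tcp_rot: [-180.0, -0.0, 91.3]
ft_force: [-0.8, -0.2, 1.0]
finger_gap: 30.0
grip_force: 0.3
```

Emit:
step_arm --rows '[[[-1,0,0],0],[[-3,0,0],0],[[-5,0,0],0],[[-7,0,0],0],[[-9,0,0],0],[[-11,0,0],0],[[-13,0,0],0],[[-15,0,0],0],[[-15,0,0],0]]'

```text
time: 15.85
tool_pos: [552.1, 36.7, 17.4]
tcp_rot: [180.0, 0.0, 91.3]
ft_force: [-0.3, -0.2, 0.1]
finger_gap: 29.7
grip_force: 0.0
```

Run:
```python
from h import *
s=r.sense(); print(s['tool_pos'],s['ft_force'])
a=snapshot('top')[160:222,260:388]; b=snapshot('scene')[165:235,260:360]
o=np.zeros((600,600,3),np.uint8); o[:160]=0; A=cv2.resize(a,(372,180),interpolation=cv2.INTER_CUBIC); o[:180,:372]=A
B=cv2.resize(b,(600,420),interpolation=cv2.INTER_CUBIC); o[180:]=B; o=np.clip(o*1.6,0,255).astype(np.uint8); cv2.imwrite('pics/i.png',o)
```

```text
[552.08442386  36.67665762  17.40024864] [-0.25165748 -0.22548499  0.10602362]
```

View pics/i.png

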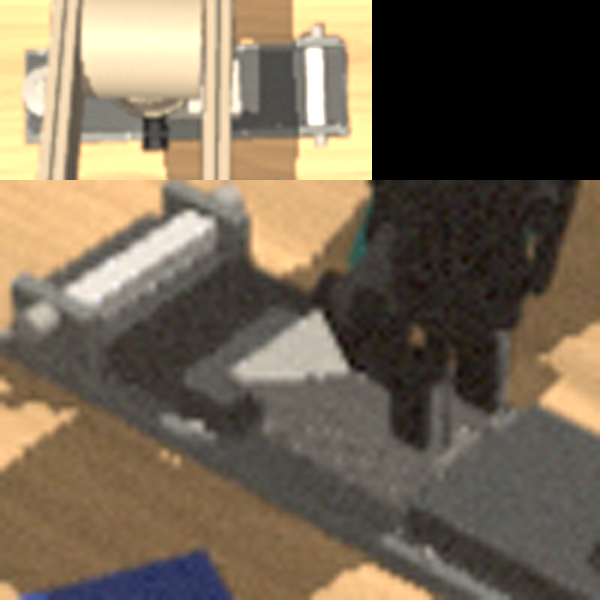

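The plate is moving: its leading edge in the top view went from about 338 px to 343 px, and it now overhangs the rail side in the scene view. I'll keep pushing slowly.

Emit:
step_arm --rows '[[[-1,0,0],0],[[-3,0,0],0],[[-5,0,0],0],[[-7.5,0,0],0],[[-10,0,0],0],[[-12.5,0,0],0],[[-15,0,0],0],[[-17.5,0,0],0],[[-20,0,0],0],[[-22,0,0],0],[[-24,0,0],0],[[-25,0,0],0]]'

```text
time: 17.15
tool_pos: [552.7, 11.8, 17.4]
tcp_rot: [180.0, 0.0, 91.3]
ft_force: [-0.2, -0.4, -0.3]
finger_gap: 29.9
grip_force: 0.3
```

Emit:
step_arm --rows '[[[-1,0,0],0],[[-3,0,0],0],[[-5,0,0],0],[[-7,0,0],0],[[-9,0,0],0],[[-11,0,0],0],[[-13,0,0],0],[[-15,0,0],0],[[-17,0,0],0],[[-19,0,0],0],[[-20,0,0],0]]'

```text
time: 18.25
tool_pos: [553.1, -8.2, 17.4]
tcp_rot: [180.0, 0.0, 91.3]
ft_force: [0.2, 0.7, -0.1]
finger_gap: 29.9
grip_force: 0.2
```

Run:
```python
from h import *
s=r.sense(); print(s['tool_pos'],s['ft_force'])
g=cv2.cvtColor(snapshot('top'),cv2.COLOR_BGR2GRAY)
for y in (182,186,190,194,198): print(y,g[y,330:374])
```

```text
[553.10720958  -8.17347334  17.38970867] [ 0.22486177  0.74460292 -0.11232724]
182 [148 148 148 149 149 149 150 150 150 150 149 150 150 150 151 151 151 153
 150 121  78  96 133 141 132  98  96 131 141 133  92  72  54  44  51  82
 109 113 114 117 114  69  43  55]
186 [137 137 139 138 139 139 139 139 139 140 141 140 141 141 142 142 143 144
 132  87  80 126 138 141 129  89 111 137 141 132  89  71  54  44  49  76
 108 114 113 116 106  65  45  60]
190 [118 120 120 121 121 122 121 123 123 124 125 124 125 126 127 128 129 126
 100  67  82 131 141 138 122  89 128 140 139 129  92  72  54  46  46  69
 109 114 114 116 107  66  55  76]
194 [126 114 114 102  85  78  78  81  89  92  89 100 111 109 106 104 105 103
  80  68  96 134 141 134 103  90 130 141 135 105  77  54  46  46  48  76
 116 116 113 115 109  75  56  75]
198 [ 98  99  95 105 117  99  89  83  88  92  91  91  90  90  90  92 103 100
  71  78 122 139 141 129  90 109 135 141 134  89  64  52  48  46  47  76
 117 117 113 115 110  80  58  75]
```

Emit:
step_arm --rows '[[[-1,0,0],0],[[-3,0,0],0],[[-5,0,0],0],[[-7,0,0],0],[[-9,0,0],0],[[-11,0,0],0],[[-13,0,0],0],[[-14,0,0],0]]'

```text
time: 19.1
tool_pos: [553.4, -22.2, 17.4]
tcp_rot: [-180.0, 0.0, 91.3]
ft_force: [-0.9, 0.6, -0.9]
finger_gap: 29.5
grip_force: 0.2
```

Emit:
step_arm --rows '[[[-0.5,0,0],0],[[-1,0,0],0],[[-1.5,0,0],0],[[-2,0,0],0]]'

```text
time: 19.5
tool_pos: [553.5, -23.9, 17.5]
tcp_rot: [180.0, -0.0, 91.3]
ft_force: [-0.8, 1.5, -0.2]
finger_gap: 30.1
grip_force: 0.3
```

Emit:
step_arm --rows '[[[-0.5,0,0],0],[[-1,0,0],0]]'

```text
time: 19.7
tool_pos: [553.5, -25.0, 17.4]
tcp_rot: [180.0, 0.0, 91.3]
ft_force: [-0.1, 0.3, 1.0]
finger_gap: 29.6
grip_force: 0.4
```

Emit:
step_arm --rows '[[[-0.5,0,0],0],[[-1,0,0],0]]'

```text
time: 19.9
tool_pos: [553.5, -26.0, 17.4]
tcp_rot: [180.0, -0.0, 91.3]
ft_force: [-0.6, 1.4, -0.5]
finger_gap: 30.1
grip_force: 0.4
```

Emit:
step_arm --rows '[[[-0.5,0,0],0],[[-0.7,0,0],0]]'

```text
time: 20.1
tool_pos: [553.5, -26.7, 17.4]
tcp_rot: [-180.0, 0.0, 91.3]
ft_force: [-0.3, 1.4, 1.7]
finger_gap: 30.2
grip_force: 0.4
```

Emit:
step_arm --rows '[[[-0.5,0,0],0],[[-0.7,0,0],0]]'

```text
time: 20.3
tool_pos: [553.5, -27.4, 17.4]
tcp_rot: [180.0, 0.0, 91.3]
ft_force: [-0.4, 0.8, 0.5]
finger_gap: 29.7
grip_force: 0.4
```

Emit:
step_arm --rows '[[[-0.5,0,0],0],[[-1,0,0],0]]'

```text
time: 20.5
tool_pos: [553.5, -28.4, 17.4]
tcp_rot: [-180.0, -0.0, 91.3]
ft_force: [0.1, 1.5, 0.6]
finger_gap: 30.1
grip_force: 0.4
```

Emit:
step_arm --rows '[[[-0.4,0,0],0],[[-0.7,0,0],0]]'

```text
time: 20.7
tool_pos: [553.5, -29.1, 17.4]
tcp_rot: [-180.0, -0.0, 91.3]
ft_force: [0.9, 0.5, 0.3]
finger_gap: 29.6
grip_force: 0.4
```

Emit:
step_arm --rows '[[[-0.4,0,0],0],[[-0.7,0,0],0]]'

```text
time: 20.9
tool_pos: [553.6, -29.8, 17.4]
tcp_rot: [-180.0, -0.0, 91.3]
ft_force: [0.2, -0.1, 0.6]
finger_gap: 30.1
grip_force: 0.4
```

Emit:
step_arm --rows '[[[-0.4,0,0],0],[[-0.7,0,0],0]]'

```text
time: 21.1
tool_pos: [553.6, -30.5, 17.4]
tcp_rot: [-180.0, 0.0, 91.3]
ft_force: [-0.1, 0.9, -0.5]
finger_gap: 29.7
grip_force: 0.4
```

Emit:
step_arm --rows '[[[-0.4,0,0],0],[[-0.7,0,0],0]]'

```text
time: 21.3
tool_pos: [553.6, -31.2, 17.4]
tcp_rot: [180.0, 0.0, 91.3]
ft_force: [0.0, 0.9, 0.6]
finger_gap: 29.9
grip_force: 0.4
```

Emit:
step_arm --rows '[[[-0.4,0,0],0],[[-0.7,0,0],0]]'

```text
time: 21.5
tool_pos: [553.6, -31.9, 17.4]
tcp_rot: [180.0, 0.0, 91.3]
ft_force: [-0.3, 1.3, 0.3]
finger_gap: 29.7
grip_force: 0.4
```

Run:
```python
from h import *
g=cv2.cvtColor(snapshot('scene'),cv2.COLOR_BGR2GRAY).astype(np.float32)
for off in (-15,0,15,25):
    ys=np.arange(-136,-60,2.); X=np.c_[558.5+off+(-76-ys)*.0237,ys,np.full(len(ys),34.5)]
    p=proj('scene',X).astype(np.float32); v=cv2.remap(g,p[:,0].copy(),p[:,1].copy(),1).ravel()
    print(off,dict(zip(ys.astype(int).tolist(),v.astype(int).tolist())))
```

```text
-15 {-136: 74, -134: 76, -132: 81, -130: 98, -128: 122, -126: 123, -124: 110, -122: 98, -120: 97, -118: 104, -116: 110, -114: 108, -112: 96, -110: 88, -108: 56, -106: 35, -104: 30, -102: 24, -100: 19, -98: 22, -96: 23, -94: 20, -92: 22, -90: 26, -88: 24, -86: 23, -84: 22, -82: 22, -80: 24, -78: 27, -76: 30, -74: 23, -72: 22, -70: 25, -68: 22, -66: 22, -64: 24, -62: 24}
0 {-136: 79, -134: 92, -132: 116, -130: 133, -128: 138, -126: 129, -124: 108, -122: 92, -120: 85, -118: 95, -116: 106, -114: 115, -112: 117, -110: 117, -108: 116, -106: 114, -104: 116, -102: 116, -100: 117, -98: 117, -96: 118, -94: 117, -92: 116, -90: 112, -88: 105, -86: 102, -84: 98, -82: 97, -80: 96, -78: 83, -76: 69, -74: 60, -72: 54, -70: 53, -68: 54, -66: 53, -64: 46, -62: 39}
15 {-136: 90, -134: 106, -132: 124, -130: 133, -128: 142, -126: 148, -124: 126, -122: 98, -120: 90, -118: 91, -116: 103, -114: 112, -112: 119, -110: 118, -108: 117, -106: 118, -104: 118, -102: 117, -100: 117, -98: 114, -96: 106, -94: 95, -92: 84, -90: 78, -88: 72, -86: 66, -84: 64, -82: 63, -80: 63, -78: 63, -76: 63, -74: 64, -72: 64, -70: 64, -68: 64, -66: 63, -64: 63, -62: 62}
25 {-136: 81, -134: 105, -132: 126, -130: 143, -128: 146, -126: 145, -124: 122, -122: 97, -120: 92, -118: 94, -116: 99, -114: 111, -112: 117, -110: 117, -108: 117, -106: 114, -104: 100, -102: 80, -100: 74, -98: 66, -96: 63, -94: 64, -92: 65, -90: 63, -88: 63, -86: 64, -84: 63, -82: 62, -80: 63, -78: 64, -76: 65, -74: 65, -72: 65, -70: 64, -68: 63, -66: 62, -64: 62, -62: 63}
```

The plate's leading edge is within a few mm of the bar.

Emit:
step_arm --rows '[[[-0.3,0,0],0],[[-0.6,0,0],0]]'

```text
time: 21.75
tool_pos: [553.6, -32.5, 17.4]
tcp_rot: [-180.0, -0.0, 91.3]
ft_force: [-0.1, 0.6, 0.1]
finger_gap: 29.8
grip_force: 0.5
```

Emit:
step_arm --rows '[[[-0.3,0,0],0],[[-0.6,0,0],0]]'

```text
time: 21.95
tool_pos: [553.7, -33.0, 17.4]
tcp_rot: [180.0, -0.0, 91.3]
ft_force: [-0.2, 1.4, 0.1]
finger_gap: 29.7
grip_force: 0.7
```

Emit:
step_arm --rows '[[[-0.3,0,0],0],[[-0.6,0,0],0]]'

```text
time: 22.15
tool_pos: [553.7, -33.2, 17.4]
tcp_rot: [180.0, -0.0, 91.3]
ft_force: [-0.3, 3.6, 1.4]
finger_gap: 29.5
grip_force: 1.9
```

Emit:
step_arm --rows '[[[-0.3,0,0],0],[[-0.5,0,0],0]]'

```text
time: 22.35
tool_pos: [553.7, -33.4, 17.4]
tcp_rot: [-180.0, -0.1, 91.3]
ft_force: [-0.8, 6.7, 1.9]
finger_gap: 30.1
grip_force: 2.9
```

Emit:
step_arm --rows '[[[-0.3,0,0],0],[[-0.5,0,0],0]]'

```text
time: 22.55
tool_pos: [553.7, -33.6, 17.5]
tcp_rot: [-180.0, -0.1, 91.3]
ft_force: [0.2, 8.4, 2.4]
finger_gap: 30.0
grip_force: 3.7
```

Emit:
step_arm --rows '[[[-0.25,0,0],0],[[-0.25,0,0],0],[[-0.25,0,0],0]]'

```text
time: 22.85
tool_pos: [553.7, -33.6, 17.5]
tcp_rot: [-180.0, -0.1, 91.3]
ft_force: [-0.4, 8.6, 2.2]
finger_gap: 30.0
grip_force: 3.9
```

Emit:
step_arm --rows '[[[0,0,0],0],[[0,0,0],0],[[0,0,0],0],[[0,0,0],0],[[0,0,0],0]]'

```text
time: 23.35
tool_pos: [553.7, -33.7, 17.5]
tcp_rot: [-180.0, -0.1, 91.3]
ft_force: [-1.3, 8.6, 3.3]
finger_gap: 29.9
grip_force: 3.9
```

Emit:
step_arm --rows '[[[0,0,0],0],[[0,0,0],0],[[0,0,0],0],[[0,0,0],0],[[0,0,0],0]]'

```text
time: 23.85
tool_pos: [553.7, -33.6, 17.5]
tcp_rot: [-180.0, -0.1, 91.3]
ft_force: [-0.7, 8.9, 2.6]
finger_gap: 29.8
grip_force: 3.9
```

Emit:
step_arm --rows '[[[-0.2,0,0],0],[[-0.4,0,0],0],[[-0.4,0,0],0],[[-0.4,0,0],0]]'

```text
time: 24.25
tool_pos: [553.7, -33.7, 17.5]
tcp_rot: [-180.0, -0.1, 91.3]
ft_force: [-0.7, 9.3, 2.3]
finger_gap: 29.9
grip_force: 4.5
```

```bash
python3 -c "
from h import *
s=r.sense(); print(s['tool_pos'],s['tcp_rot'],s['ft_force'],s['wrist_torque'])"
```

```text
[553.7073246  -33.74605646  17.52589648] [-1.79997523e+02 -1.23228948e-01  9.13406135e+01] [-0.68491026  9.31682733  2.32314988] [ 1.62891164  0.08085945 -0.03842967]
```

Emit:
step_arm --rows '[[[0,0,0],0],[[0,0,0],0],[[0,0,0],0],[[0,0,0],0],[[0,0,0],0],[[0,0,0],0],[[0,0,0],0],[[0,0,0],0],[[0,0,0],0],[[0,0,0],0],[[0,0,0],0]]'

```text
time: 25.35
tool_pos: [553.7, -33.7, 17.5]
tcp_rot: [-180.0, -0.1, 91.3]
ft_force: [-0.8, 10.5, 4.0]
finger_gap: 30.2
grip_force: 4.5
```

Emit:
step_arm --rows '[[[0.5,0,0],0],[[1,0,0],0],[[2,0,0],0],[[4,0,0],0],[[6,0,-1],0],[[7,0,-5],0],[[7,0,-15],0],[[7,0,-35],0],[[7,0,-60],0],[[7,0,-90],0],[[7,0,-120],0],[[7,0,-140],0]]'

```text
time: 26.55
tool_pos: [554.7, -28.6, 161.1]
tcp_rot: [179.8, 0.0, 91.3]
ft_force: [0.5, 0.6, -0.2]
finger_gap: 29.8
grip_force: 0.0
```

Emit:
step_arm --rows '[[[15,0,-10],0],[[45,0,-15],0],[[85,0,-15],0],[[130,0,-15],0],[[175,0,-15],0],[[220,0,-15],0],[[265,0,-15],0],[[300,0,-15],0],[[325,0,-15],0],[[340,0,-15],0],[[340,0,-15],0]]'

```text
time: 27.65
tool_pos: [544.8, 313.5, 171.9]
tcp_rot: [-180.0, 0.0, 91.5]
ft_force: [-0.3, 0.3, -0.2]
finger_gap: 29.9
grip_force: 0.0
```

Run:
```python
from h import *
s=r.sense(); print(s['time'],s['tool_pos'],s['ft_force'])
im=snapshot('top'); sc=snapshot('scene'); cv2.imwrite('pics/topF.png',im); cv2.imwrite('pics/sceneF.png',sc)
U=8
def meas(im,lo,hi,x0,x1,z,lab):
    big=cv2.resize(im[150:225,255:395],None,fx=U,fy=U,interpolation=cv2.INTER_CUBIC)
    bg=cv2.cvtColor(big,cv2.COLOR_BGR2GRAY); bs=cv2.cvtColor(big,cv2.COLOR_BGR2HSV)[...,1]
    k=(bs<75)&(bg>lo)&(bg<hi); m=np.zeros(bg.shape,np.uint8); a,b=int((x0-255)*U),int((x1-255)*U); m[:,a:b]=k[:,a:b]*255
    m=cv2.morphologyEx(m,cv2.MORPH_OPEN,np.ones((17,17)))
    c=max(cv2.findContours(m,0,2)[0],key=cv2.contourArea).reshape(-1,2)
    X=cast('top',(c+.5)/U-.5+[255,150],z); (cx,cy),(w,h),an=cv2.minAreaRect(X[:,:2].astype(np.float32))
    print(lab,round(cx,1),round(cy,1),'size',round(w,1),round(h,1),'ang',round(an,2))
meas(im,137,178,330,368,34.5,'plate4'); meas(im,137,255,306,337,30,'plate3')
meas(im,178,255,360,376,40.5,'bar'); meas(im,118,255,264,290,58.5,'cell')
g=cv2.cvtColor(im,cv2.COLOR_BGR2GRAY); print(g[192,300:380])
```

```text
27.65 [544.79746021 313.49704008 171.94399911] [-0.29649937  0.25297956 -0.1664568 ]
plate4 557.7 -81.5 size 58.9 76.6 ang 1.3
plate3 555.4 6.4 size 58.6 76.7 ang 0.01
bar 558.7 -125.0 size 76.2 15.2 ang 0.13
cell 554.3 150.2 size 44.6 50.0 ang 26.76
[ 52  51  51  57  75  85  85  86  79  74 107 124 160 168 167 166 166 167
 167 166 167 167 167 167 167 167 167 166 166 166 165 166 166 165 167 172
 169 107  81  81 107 158 166 165 164 165 165 165 165 165 165 165 166 166
 166 165 165 166 165 165 166 165 165 165 159 161 199 206 205 210 197 131
  83  81  83  84  83  82  86 114]
```

Run:
```python
from h import *
a=cv2.imread('pics/scene0.png',0).astype(np.float32);b=cv2.imread('pics/sceneF.png',0).astype(np.float32)
def sh(c,w,h,l):
    x,y=c; A,B=a[y:y+h,x:x+w],b[y:y+h,x:x+w]; print(l,cv2.phaseCorrelate(A,B,cv2.createHanningWindow((w,h),cv2.CV_32F)),np.abs(A-B).mean())
sh((357,206),32,32,'cell'); sh((300,200),38,22,'stack side'); sh((210,138),34,26,'flange'); sh((448,246),50,48,'tape'); sh((258,165),50,30,'stop')
for c in ([318,205],[310,204],[330,210]):
    print(a[c[1]:c[1]+12,c[0]].astype(int),b[c[1]:c[1]+12,c[0]].astype(int))
```

```text
cell ((-0.009334404692040721, 0.02136389020189533), 0.8063549906946719) 4.7737637
stack side ((0.2933937335965986, 0.6816730780833353), 0.4816852276523908) 10.312201
flange ((-0.052134152530619815, 0.5291238686114905), 0.95572736577242) 8.470589
tape ((0.0733162494811026, 0.018127657656460627), 1.035120621919632) 2.3417199
stop ((0.29858753985153896, -0.19766244845704328), 0.785115655263265) 9.028506
[115 100  76  64  70  66  66  66  54  64  56  45] [123 126 125 127  98  69  71  67  55  70  61  69]
[84 75 63 63 59 62 57 46 67 78 82 79] [114  86  69  64  67  66  60  53  69  85  90  85]
[ 72 102  83  65  79  71  52  51  53  57  40  26] [119 122  93  72  85  78  59  58  58  59  38  35]
```

The cell and the other bystanders are where they were, the plates below show no visible shift, and the plate is seated and square. Handing in.

```bash
python3 -c "
from bench import r
print(r.hand_in())"
```

```text
the job is handed in; nothing more can be done
None
```

The top plate is on the rail, flat and square against the stop; the last second of a roughly 2.5 s push was at about 10 N. It was released and handed in at about 28 s, the bystanders checked did not move, and the plates below show no visible shift (plate3's own start position was hidden).

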